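# Pack the breakfast egg set into its two-tier box

### The arm

A 6-joint arm with a two-finger parallel gripper is mounted at the origin on the work surface. World frame = base frame: x ahead of the robot, y to its left, z up, the work surface at z = 0. Lengths are in m, angles in rad, forces in N, time in s.
With the tool pointing down it reaches from about 0.275 to 0.875 m from the base axis. Payload 12.5 kg.
Tool frame: the origin (TCP) lies on the centre line of the jaws, within the pads' length; the fingertips stand r.finger_overhang ahead of it and the grasp point (between the pads) lies 3 mm ahead of it (r.finger_overhang is the distance from the TCP to the fingertips, in m); z points along the fingers, y is the direction in which the jaws open and shut (so a half turn about z gives the same grasp; the last joint's range is limited). The gripper opens to 85 mm and grips with 20 to 120 N. Pads are 22 mm wide; open, the fingers measure 114 mm over their backs; the gripper's body (76 mm by 85 mm) begins 54 mm behind the grasp point. The pads swing forward as they close: fully open they stand 13 mm farther back than shut.
Start: joints at [1.194, 0.351, 1.652, -0, 1.139, -0.085], TCP at [0.158, 0.527, 0.253] pointing down, gripper open.
Joint ranges: [-2.75, 2.75], [-0.79, 2.1], [0.01, 2.65], [-1.57, 4.71], [0.07, 3.14], [-2.87, 2.87]. Speed limits (rad/s): [2.22, 2.22, 2.79, 3.14, 3.14, 3.14].

### API

Orientations are given as a unit quaternion [x, y, z, w].
In Python, from cell import r, optics gives the robot as it stands. The module is installed in compiled form; this text tells all that it offers. Calls block until the motion is done:
- r.move_to(position, orientation): joint-space move of the TCP to a pose.
- r.move_linear(position, rot=None, vel=0.15): straight line of the TCP; rot=None keeps the orientation; vel is the mean speed in m/s.
- r.set_joints(angles): joint-space move.
- r.set_gripper(opening, squeeze=None): opening from 0.0 (shut) to 1.0 (fully open); squeeze is the grip in N (None keeps the last); returns when the fingers have stopped.
- r.sleep(seconds).
- r.inverse_kinematics(position, orientation): joint angles nearest the present ones, or None.
- optics.get_image(name): name is "side" or "top" or "wrist"; returns a dict with "pixels" (400x640x3 uint8, red, green, blue), "depth" (400x640 float32, m along the optical axis (not along the pixel's ray), 0 where there is no reading), "fx", "fy", "cx", "cy" (pixels), "D" ([k1, k2, p1, p2, k3] as OpenCV has them; the pictures are not rectified), "camera_from_world" (4x4, takes a point from world to camera coordinates); the wrist camera has in their place "mount" (4x4, takes a point from camera to tool coordinates, whose origin is the TCP and whose axes are the flange's). Camera axes: x right, y down, z forward; pixel columns grow to the right and rows downward; lengths in m; the calibration is good to about 2 mm. A picture is of the moment at which its call begins: read the wrist's pose just before it.
A pose or a line that the arm cannot do raises r.PlanningError and nothing moves.
- r.hand_in(): hands the job in, once; it reports no verdict.
Readings, each from a call of its own:
- r.current_t(): time.
- r.current_q(): joint angles.
- r.current_qvel(): joint speeds.
- r.current_effort(): joint torques, N m.
- r.current_tool_pos(): TCP position.
- r.current_ee_rot(): TCP orientation.
- r.current_contact_force(): force on the tool from outside, world axes, zero at the start.
- r.current_torque(): the same for the moment, N m.
- r.current_opening(): opening from 0.0 (shut) to 1.0 (fully open).
Only numpy, scipy, OpenCV 4.12 (cv2) and the standard library are available. Lean on these libraries where they do the work, as an engineer would, in place of code of your own. Each camera call takes 0.05 s, during which the arm holds its last target. There are 200 camera calls.

### The job

Pack the egg set into the two-tier wooden box: swing its top tray up and back, stand the two footed egg cups upright in the compartment underneath, one on each side of the low divider, and swing the tray fully down again. In the tray belong the small salt shaker, standing upright to the left of the handle as the robot sees it, and the open wooden napkin ring, lying flat to the right. Set the egg cups and the shaker down gently, do not drop them, and leave the footless tumbler, the tall sugar shaker and the solid tealight holder where they stand.

Things in the scene. Friction and masses are not known exactly. Their poses are not given: they have to be found in the camera images.
- box: Open wooden box fixed on the table, 130 (x) x 260 (y) x 76 mm high, walls and floor 7 mm. Origin: centre of underside; x away from the robot, y to its left, turned up to 0.2 rad. Divider at y = 0, 6 mm thick, top 29 mm above the table. Lower bays: centres y = +62 and -62 mm, each 116 (x) x 120 (y) mm. The lowered tray covers it all. Brass swing arms outside its ends, y = +-134 mm.
- tray: Wooden tray 130 (x) x 260 (y) x 30 mm high, walls and floor 7 mm. Origin: centre of underside, axes as the box's, always level; underside 78 mm above the table when down. Mid handle plate of pale wood, 60 mm long in x, 12 mm thick in y, top 58 mm above the underside: pinch from above, closing along y. Bays left and right of it: centres y = +64 and -64 mm, each 116 x 117 mm.
- arms (a joint): Swing arm angle q, rad: 0 tray down, 1.7 at the stop, up and back. The tray moves level on a 110 mm radius arc: from down, 110(cos 0.524 - cos(0.524+q)) mm in the box's +x and 110(sin(0.524+q) - sin 0.524) mm up (162 back, 33 up at 1.7; highest 55 at 1.05). Light hinge, tray 0.3 kg: falls shut below q = 1.05, falls open and stays above.
- egg_cup_a: Cream ceramic egg cup with a round foot 38 mm across, a thin stem and an open bowl 44 mm across; 58 mm high; the bowl's sides are upright from 36 to 58 mm. Origin: centre of the underside of the foot, z up. To be packed, either bay.
- egg_cup_b: The second egg cup, the same as the first.
- salt: Small salt shaker: cream ceramic cylinder 40 mm across with a domed steel cap, 58 mm high in all (ceramic to 43 mm). Origin: centre of its underside, z up. To be packed in the tray.
- napkin_ring: Plain wooden napkin ring, standing with its hole upright and open right through: 48 mm outside, 38 mm inside, 34 mm high. Origin: centre of its underside, z up. To be packed in the tray.
- tumbler: Look-alike that stays: cream ceramic little cup with no foot or stem, 48 mm across the rim, 56 mm high. Origin: centre of its underside.
- sugar: Look-alike that stays: the tall sugar shaker, cream ceramic with a domed steel cap like the salt's, but 48 mm across and 90 mm high. Origin: centre of its underside.
- tealight: Look-alike that stays: solid wooden tealight holder, 48 mm across and 34 mm high like the ring, but filled with white wax on top. Origin: centre of its underside.

How it is judged:
On the way, in this order (a step that is already met when the one before it is completed fails the run):
1. the tray is swung up and back past its balance point (value of joint arms above 1.3 rad), for 0.2 s.
2. both egg cups stand upright in the lower compartment, one each side of the divider (((x of egg_cup_a in the frame of box between -0.05 and 0.05 m and y of egg_cup_a in the frame of box between 0.015 and 0.115 m and z of each of egg_cup_a, egg_cup_b in the frame of box below 0.02 m and angle between each of egg_cup_a, egg_cup_b's own z axis and vertical below 0.2 rad and x of egg_cup_b in the frame of box between -0.05 and 0.05 m and y of egg_cup_b in the frame of box between -0.115 and -0.015 m) or (x of egg_cup_a in the frame of box between -0.05 and 0.05 m and y of egg_cup_a in the frame of box between -0.115 and -0.015 m and z of each of egg_cup_a, egg_cup_b in the frame of box below 0.02 m and angle between each of egg_cup_a, egg_cup_b's own z axis and vertical below 0.2 rad and x of egg_cup_b in the frame of box between -0.05 and 0.05 m and y of egg_cup_b in the frame of box between 0.015 and 0.115 m))), for 0.2 s.
3. the tray is swung down again (value of joint arms below 0.08 rad), for 0.2 s.
At the end, for the whole second after the job is handed in: Tray down (arms under 0.08 rad); an egg cup on the box floor each side of the divider; on the tray floor the salt left and the ring (flat) right of the handle; nothing tilted over 0.2 rad; all at rest; look-alikes upright and within 30 mm of their start (value of joint arms below 0.08 rad and velocity of joint arms below 0.05 rad/s and ((x of egg_cup_a in the frame of box between -0.05 and 0.05 m and y of egg_cup_a in the frame of box between 0.015 and 0.115 m and z of each of egg_cup_a, egg_cup_b in the frame of box below 0.02 m and angle between each of egg_cup_a, egg_cup_b's own z axis and vertical below 0.2 rad and x of egg_cup_b in the frame of box between -0.05 and 0.05 m and y of egg_cup_b in the frame of box between -0.115 and -0.015 m) or (x of egg_cup_a in the frame of box between -0.05 and 0.05 m and y of egg_cup_a in the frame of box between -0.115 and -0.015 m and z of each of egg_cup_a, egg_cup_b in the frame of box below 0.02 m and angle between each of egg_cup_a, egg_cup_b's own z axis and vertical below 0.2 rad and x of egg_cup_b in the frame of box between -0.05 and 0.05 m and y of egg_cup_b in the frame of box between 0.015 and 0.115 m)) and x of salt in the frame of tray between -0.056 and 0.056 m and y of salt in the frame of tray between 0.01 and 0.12 m and z of salt in the frame of tray between -0.01 and 0.02 m and angle between each of salt, tumbler, sugar, tealight's own z axis and vertical below 0.2 rad and x of napkin_ring in the frame of tray between -0.056 and 0.056 m and y of napkin_ring in the frame of tray between -0.12 and -0.01 m and z of napkin_ring in the frame of tray between -0.01 and 0.05 m and ((angle between napkin_ring's own z axis and vertical below 0.2 rad and z of napkin_ring in the frame of tray below 0.02 m) or (angle between napkin_ring's own z axis and vertical above 2.94 rad and z of napkin_ring in the frame of tray above 0.03 m)) and linear speed of each of egg_cup_a, egg_cup_b, salt, napkin_ring below 0.03 m/s and angular speed of each of egg_cup_a, egg_cup_b, salt, napkin_ring below 0.4 rad/s and distance of each of tumbler, sugar, tealight from where it was at the start of the episode below 0.03 m); the robot touches nothing.
It fails at once if an egg cup is dropped more than about 20 mm into the box, or the salt shaker into the tray ((linear speed of egg_cup_a above 0.65 m/s and horizontal distance between egg_cup_a and box below 0.14 m and contact force between egg_cup_a and the fingers below 0.1 N and height (world z) of egg_cup_a below 0.3 m) or (linear speed of egg_cup_b above 0.65 m/s and horizontal distance between egg_cup_b and box below 0.14 m and contact force between egg_cup_b and the fingers below 0.1 N and height (world z) of egg_cup_b below 0.3 m) or (linear speed of salt above 0.65 m/s and horizontal distance between salt and tray below 0.14 m and contact force between salt and the fingers below 0.1 N and height (world z) of salt below 0.3 m)).
It fails at once if a look-alike is moved more than 30 mm (distance of any of tumbler, sugar, tealight from where it was at the start of the episode above 0.03 m).
It also fails if it takes over 134 s, if anything falls off the work surface, if the arm or the gripper's body presses on something with over 40 N, if the wrist force passes 120 N, or if a joint passes its speed limit or range.

## Working session

There is one attempt and no reset: what is moved stays moved. The work goes in short steps, each a Python script; the robot and the scene stay as the last script left them, time stands still between calls to the robot, and variables do not carry over. Pictures are saved under pics/ and viewed, about 12 in all and at most 16, crops included, and the job is handed in when it is done.

```bash
mkdir -p pics; ls
python3 - <<'E'
from cell import r, optics
import cv2, numpy as np
for n in ("top","side"):
    d=optics.get_image(n); cv2.imwrite(f"pics/{n}0.png",d["pixels"][:,:,::-1])
    np.savez(f"{n}0.npz",**{k:np.array(v) for k,v in d.items()})
    print(n,d["fx"],d["fy"],d["cx"],d["cy"],d["D"]);print(np.round(d["camera_from_world"],3))
print(r.finger_overhang,r.current_ee_rot(),r.current_tool_pos(),r.current_t(),r.current_contact_force())
E
```

```text
pics
top 467.0174947544857 467.0174947544857 315.2336686146066 197.90179049379466 [-0.06264748  0.          0.          0.          0.        ]
[[-0.022 -1.     0.006  0.016]
 [-0.971  0.02  -0.237  0.483]
 [ 0.237 -0.011 -0.971  1.205]
 [ 0.     0.     0.     1.   ]]
side 490.4932280864348 490.4932280864348 315.6897508390509 202.08024525543516 [-0.12663824  0.          0.          0.          0.        ]
[[-0.994 -0.108  0.013  0.456]
 [-0.066  0.5   -0.863  0.104]
 [ 0.087 -0.859 -0.504  1.245]
 [ 0.     0.     0.     1.   ]]
0.022 [ 1.45392824e-01  9.89373870e-01 -5.08272283e-04 -1.13640329e-04] [0.15810793 0.52650085 0.25280905] 0.1 [0.62649151 0.083395   0.57839911]
```

View pics/top0.png

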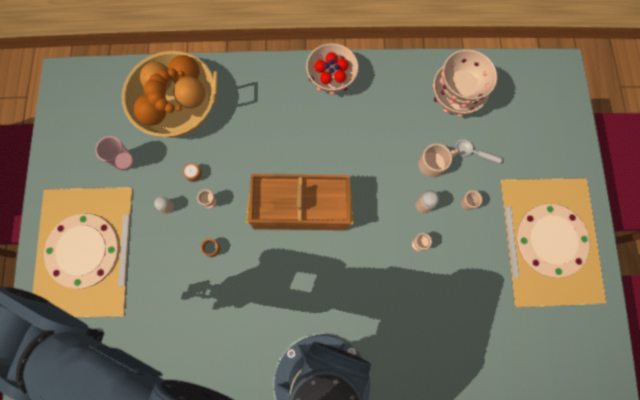

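View pics/side0.png

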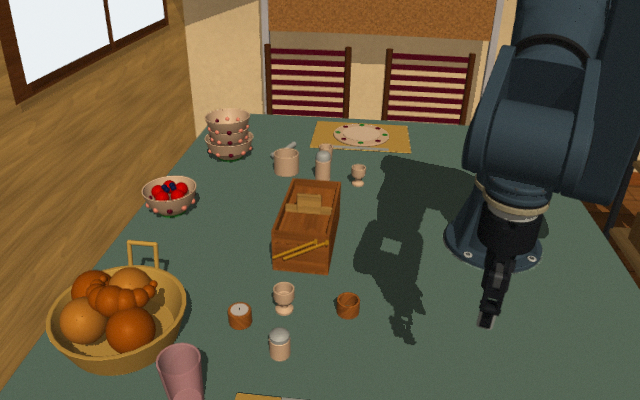

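The top view shows the tray and box at (300,202). Egg cups are at (206,198) and (422,241), the salt at (163,204) and the ring at (210,247). The look-alikes are the tealight at (192,172), the sugar at (428,201) and the tumbler at (472,199). The side view confirms that the two egg cups have feet, at (284,297) and (358,173).

```bash
cat > h.py <<'E'
import cv2, numpy as np
from scipy.spatial.transform import Rotation as R
def cloud(d, T=None):
    """world points (400,640,3); T = world_from_camera"""
    K=np.array([[d["fx"],0,d["cx"]],[0,d["fy"],d["cy"]],[0,0,1.]])
    v,u=np.mgrid[0:400,0:640]
    p=cv2.undistortPoints(np.stack([u,v],-1).reshape(-1,1,2).astype(float),K,np.array(d["D"],float)).reshape(400,640,2)
    z=np.asarray(d["depth"],float)
    P=np.dstack([p*z[...,None],z])
    if T is None: T=np.linalg.inv(d["camera_from_world"])
    W=P@T[:3,:3].T+T[:3,3]
    W[z==0]=np.nan
    return W
def circ(W,xy,h,rad=0.04,band=0.007):
    m=(np.hypot(W[...,0]-xy[0],W[...,1]-xy[1])<rad)&(abs(W[...,2]-h)<band)
    q=W[m][:,:2]
    if len(q)<8: return None
    c,rr=cv2.minEnclosingCircle((q*1000).astype(np.float32))
    return np.round(c,1),round(rr,1),len(q),np.round(1000*np.nanmedian(W[m][:,2]),1)
def quat(yaw):
    """tool down, jaw (tool y) axis at angle yaw from world y"""
    return (R.from_euler('z',yaw)*R.from_quat([0,1,0,0])).as_quat()
E
python3 - <<'E'
from h import *
d=dict(np.load("top0.npz")); W=cloud(d)
for n,(u,v),h in [("tea",(192,172),.034),("cupL",(206,198),.058),("salt",(163,204),.05),("ring",(210,247),.034),("sugar",(428,201),.085),("tumb",(472,199),.056),("cupR",(422,241),.058)]:
    p=np.nanmedian(W[v-4:v+5,u-4:u+5].reshape(-1,3),0)
    print(n,np.round(p,3),circ(W,p[:2],h), circ(W,p[:2],h-.015))
tab=W[280:290,560:600].reshape(-1,3);print("table",np.nanmedian(tab,0))
near=(abs(W[...,0]-.5)<.3)&(abs(W[...,1]-.05)<.25)
for a,b in((.1,.116),(.126,.15)):
    m=near&(W[...,2]>a)&(W[...,2]<b);m[:150]=0;m[235:]=0;m[:,:240]=0;m[:,360:]=0
    q=W[m]; print(len(q),np.nanmedian(q[:,2]),cv2.minAreaRect((q[:,:2]*1000).astype(np.float32)), q.min(0),q.max(0))
E
```

```text
tea [0.57  0.349 0.037] (array([573.8, 354. ]), 24.4, 211, np.float64(35.7)) (array([569.8, 349.9]), 22.2, 27, np.float64(17.0))
cupL [0.495 0.307 0.036] (array([492.4, 304.9]), 22.6, 86, np.float64(59.4)) (array([492.1, 304.1]), 21.8, 92, np.float64(39.4))
salt [0.475 0.419 0.058] (array([480.4, 426.5]), 20.4, 79, np.float64(54.0)) (array([476.2, 419.8]), 18.2, 31, np.float64(35.0))
ring [0.363 0.299 0.002] (array([359.4, 294.7]), 24.1, 116, np.float64(35.2)) (array([358.6, 293. ]), 22.9, 38, np.float64(19.3))
sugar [ 0.461 -0.293  0.089] (array([ 471.9, -299.6]), 23.6, 174, np.float64(88.3)) (array([ 471.5, -299.3]), 23.9, 43, np.float64(68.2))
tumb [ 0.482 -0.438  0.014] (array([ 474. , -425.3]), 24.4, 92, np.float64(56.3)) (array([ 474. , -425.6]), 22.9, 59, np.float64(41.6))
cupR [ 0.363 -0.282  0.035] (array([ 360.4, -277.6]), 22.6, 84, np.float64(58.7)) (array([ 359.6, -276. ]), 22.0, 79, np.float64(39.5))
table [ 0.23466148 -0.72142094  0.00566963]
1060 0.10937328251264411 ((473.5502014160156, 47.165321350097656), (274.08203125, 132.7834930419922), 88.16667938232422) [ 0.40360405 -0.0887537   0.10004531] [0.5418872  0.18608177 0.11597163]
107 0.13673907678170627 ((472.68902587890625, 47.408363342285156), (10.38439655303955, 59.443458557128906), 89.13015747070312) [0.44297231 0.0418961  0.12644237] [0.50237026 0.05296499 0.14315259]
```

```bash
cat >> h.py <<'E'
def wrist(name):
    from cell import r, optics
    p,q=np.array(r.current_tool_pos()),r.current_ee_rot()
    d=optics.get_image("wrist"); cv2.imwrite(f"pics/{name}.png",d["pixels"][:,:,::-1])
    T=np.eye(4);T[:3,:3]=R.from_quat(q).as_matrix();T[:3,3]=p
    T=T@np.array(d["mount"]); return d,cloud(d,T),T
def rect(W,lo,hi,c=None,rad=1):
    m=(W[...,2]>lo)&(W[...,2]<hi)
    if c is not None: m&=np.hypot(W[...,0]-c[0],W[...,1]-c[1])<rad
    q=W[m]
    return len(q),np.round(np.median(q[:,2]),4),cv2.minAreaRect((q[:,:2]*1000).astype(np.float32)),q
E
python3 - <<'E'
from h import *
from cell import r
r.move_to([.473,.047,.36],quat(-.02))
d,W,T=wrist("w1"); np.save("w1.npy",W)
print(r.current_t(),r.current_q(),np.round(T,3))
for a in((.122,.15),(.095,.120)):
    n,z,b,q=rect(W,*a,(.473,.047),.2); print(n,z,b,np.round(np.median(q,0),4),q.min(0),q.max(0))
E
```

```text
2.2417 [ 2.26599823e-03  1.15855985e-01  1.68629873e+00  9.91470876e-05
  1.33977060e+00 -1.54940520e+00] [[ 0.02   0.946  0.322  0.39 ]
 [ 1.    -0.019 -0.006  0.049]
 [ 0.     0.322 -0.947  0.482]
 [ 0.     0.     0.     1.   ]]
670 0.1364 ((471.349853515625, 48.171260833740234), (11.81119441986084, 59.16164779663086), 87.53113555908203) [0.4687 0.0482 0.1364] [0.44180277 0.04122484 0.12213928] [0.50079065 0.05453816 0.139057  ]
6904 0.1085 ((471.9685974121094, 48.135345458984375), (277.0982360839844, 131.08139038085938), 88.03064727783203) [0.4655 0.0482 0.1085] [ 0.40177499 -0.08896683  0.09500271] [0.54061546 0.18861981 0.11961392]
```

View pics/w1.png

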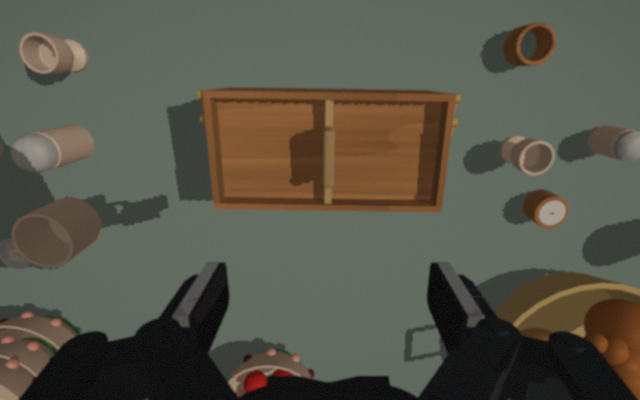

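The wrist view shows the closed tray from (205,92) to (455,210), with the pale handle along (328,100–205). The wrist and top cameras agree on box centre ≈ (0.472, 0.048) and yaw ≈ -0.034. I'll grip the handle and swing the tray.

```bash
cat >> h.py <<'E'
BC=np.array([.472,.048]); BY=-.034
def box(x,y):
    c,s=np.cos(BY),np.sin(BY); return BC+[c*x-s*y,s*x+c*y]
def arc(q,z0,off=(0,0)):
    dx=.110*(np.cos(.524)-np.cos(.524+q)); dz=.110*(np.sin(.524+q)-np.sin(.524))
    return [*(box(dx,0)+off),z0+dz]
E
python3 - <<'E'
from h import *
from cell import r
r.set_gripper(.6,60)
z0=.135
r.move_linear([*BC,z0+.06],quat(BY),.2)
r.move_linear([*BC,z0],vel=.1)
print(r.current_contact_force())
r.set_gripper(0,60); print(r.current_opening(),r.current_contact_force(),r.current_tool_pos())
for q in np.arange(.12,1.69,.12):
    r.move_linear(arc(q,z0),vel=.1)
    f=np.round(r.current_contact_force(),1); print(round(q,2),f,round(r.current_opening(),3))
    if np.linalg.norm(f)>60: break
print(r.current_t())
E
```

```text
[-0.16663017  0.11422351  0.91317983]
0.12180766799187351 [-2.06503893  1.00977896  5.89093453] [0.47222079 0.04812475 0.13553412]
0.12 [-1.7  3.  -1.7] 0.126
0.24 [-4.3  3.7  1.5] 0.13
0.36 [-6.   2.9  3.6] 0.124
0.48 [-6.   2.9  7.4] 0.125
0.6 [-5.7  2.   9.1] 0.13
0.72 [-3.8  2.7 10.5] 0.129
0.84 [-2.4  2.5 10.2] 0.128
0.96 [-1.2  3.5 11. ] 0.123
1.08 [1.4 3.6 9.6] 0.124
1.2 [2.8 2.8 7.7] 0.123
1.32 [3.6 3.4 7.6] 0.129
1.44 [4.6 2.1 6.9] 0.128
1.56 [5.4 2.5 6.2] 0.13
1.68 [6.6 3.9 3.9] 0.123
8.8083
```

Run:
```python
from h import *
from cell import r
r.set_gripper(.4); p=np.array(r.current_tool_pos()); r.move_linear(p+[0,0,.1],vel=.2)
W=np.load("w1.npy")
for n,c,h in (("cupL",(.492,.3045),.058),("cupR",(.360,-.277),.058),("salt",(.478,.423),.05),("ring",(.3593,.2945),.034),("tea",(.574,.354),.034)): print(n,circ(W,c,h))
c=(.492,.3045)
r.move_to([*c,.24],quat(BY)); r.set_gripper(.8,25)
d,W,T=wrist("w2"); print(circ(W,c,.058),circ(W,c,.050,band=.004)); print(r.current_t())
for n,c,h in (("salt",(.478,.423),.05),("ring",(.3593,.2945),.034),("tea",(.574,.354),.034)): print(n,circ(W,c,h))
```

```text
cupL (array([491.9, 304.9]), 22.3, 489, np.float64(57.9))
cupR (array([ 358.5, -277. ]), 22.8, 722, np.float64(57.8))
salt (array([481.1, 424.8]), 19.5, 460, np.float64(52.6))
ring (array([359.6, 295.5]), 24.8, 754, np.float64(34.3))
tea (array([575.2, 352.7]), 24.6, 981, np.float64(35.2))
(array([492.4, 305.4]), 22.0, 692, np.float64(58.6)) (array([490.5, 305.4]), 20.9, 180, np.float64(50.1))
11.425
salt (array([480.9, 427. ]), 19.9, 775, np.float64(53.7))
ring (array([360.4, 295.7]), 23.9, 702, np.float64(34.9))
tea (array([574.4, 353.5]), 24.1, 1594, np.float64(35.3))
```

View pics/w2.png

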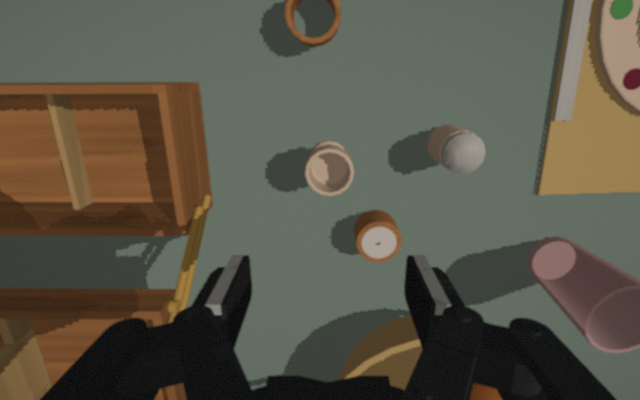

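The wrist view shows the egg cup at (330,168), well inside the jaw line. The salt is at (462,152), the tealight at (378,240), the ring at (312,15), and the lower bay with its divider at (70,150). Next I pick the first cup and place it in the left bay.

```bash
cat >> h.py <<'E'
def pick(c,zg,op,N=30,yaw=BY,up=.25):
    from cell import r
    r.move_to([*c,max(zg+.09,.15)],quat(yaw)); r.set_gripper(op,N)
    r.move_linear([*c,zg],vel=.12); print("down",np.round(r.current_contact_force(),1))
    r.set_gripper(0,N); print("grip",round(r.current_opening(),3),np.round(r.current_contact_force(),1))
    r.move_linear([*c,up],vel=.2); print("up",round(r.current_opening(),3),np.round(r.current_contact_force(),1))
def place(c,zp,op,yaw=BY,zs=.25,up=.25):
    from cell import r
    r.move_to([*c,zs],quat(yaw)); r.move_linear([*c,zp+.02],vel=.15)
    f0=np.array(r.current_contact_force())
    z=zp+.02
    while z>zp-.003:
        z-=.002 if z<zp+.005 else .005
        r.move_linear([*c,z],vel=.04)
        if r.current_contact_force()[2]-f0[2]>3: break
    print("touch z",round(z,4),"plan",zp,np.round(r.current_contact_force()-f0,1))
    r.set_gripper(op); r.sleep(.2)
    r.move_linear([*c,up],vel=.15); print("t",r.current_t())
E
python3 - <<'E'
from h import *
from cell import r
pick((.492,.305),.049,.8)
place(box(-.003,.062),.056,.75)
E
```

```text
down [ 1.4 -0.   0.2]
grip 0.497 [-1.4 -1.   6. ]
up 0.492 [-0.4 -0.1 -1.3]
touch z 0.055 plan 0.056 [-4.2 -1.  15.3]
t 20.2667
```

Run:
```python
from h import *
from cell import r
d,W,T=wrist("w3"); c=box(-.003,.062); print(c,circ(W,c,.065,rad=.045))
c=(.360,-.277)
r.move_to([*c,.24],quat(BY)); 
d,W,T=wrist("w4"); print(circ(W,c,.058),circ(W,c,.050,band=.004)); print(r.current_t(), r.current_q())
cv2.imwrite("pics/w34.png",cv2.resize(np.hstack([cv2.imread("pics/w3.png"),cv2.imread("pics/w4.png")]),(800,250)))
```

```text
[0.47110933 0.11006615] (array([471.1, 109.9]), 22.1, 671, np.float64(65.5))
(array([ 359.3, -277.5]), 22.0, 683, np.float64(58.6)) (array([ 357. , -277.5]), 21.1, 181, np.float64(50.1))
21.8583 [-7.56661046e-01  1.92149409e-01  1.90223679e+00  1.42867897e-04
  1.04726060e+00 -2.29464917e+00]
```

View pics/w34.png

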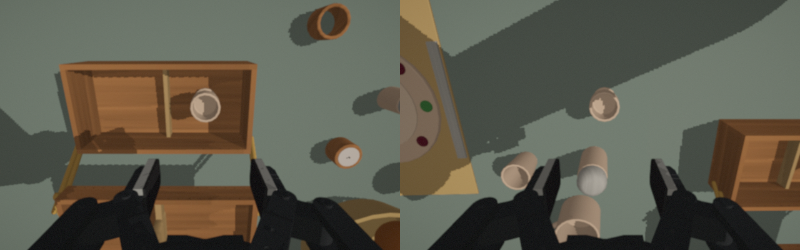

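On the left, the cup stands upright in the bay at (205,105). On the right, the second cup is at (604,103), clear of the sugar at (592,175). Now the second cup.

Run:
```python
from h import *
from cell import r
pick((.359,-.2775),.049,.8)
place(box(-.003,-.062),.056,.75)
d,W,T=wrist("w5")
for y in (.062,-.062): c=box(-.003,y); print(c,circ(W,c,.065,rad=.045))
# open tray handle
c=box(.162,0); n,z,b,q=rect(W,.155,.18,c,.06); print(c,n,z,b)
```

```text
down [0.3 0.4 0.8]
grip 0.49 [-0.7  0.7  7.9]
up 0.493 [ 0.5 -0.  -1. ]
touch z 0.055 plan 0.056 [-3.1  3.6 16.7]
t 31.0083
[0.47110933 0.11006615] (array([471.5, 110.2]), 22.3, 819, np.float64(65.3))
[ 0.46689414 -0.01386219] (array([467. , -13.7]), 22.0, 671, np.float64(65.6))
[0.63390637 0.04249306] 116 0.159 ((611.4992065429688, 38.44422912597656), (6.0359392166137695, 18.79421615600586), 65.36266326904297)
```

View pics/w5.png

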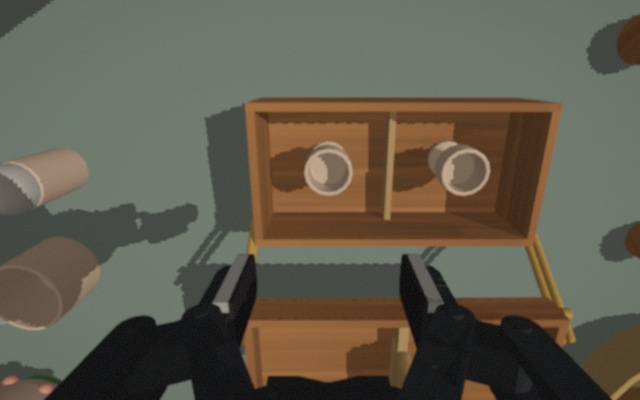

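Both cups stand upright at (328,168) and (463,168), one each side of the divider at (390,165). Now I swing the tray down.

Run:
```python
from h import *
from cell import r
z0=.135
a=np.array(arc(1.7,z0)); r.move_to([a[0],a[1],.28],quat(BY)); r.set_gripper(.6,60)
r.move_linear(a,vel=.12); print(np.round(r.current_contact_force(),1))
r.set_gripper(0,60); print(r.current_opening(),np.round(r.current_contact_force(),1))
for q in np.r_[np.arange(1.6,.05,-.12),.03,0.]:
    r.move_linear(arc(q,z0),vel=.08)
    f=np.round(r.current_contact_force(),1); print(round(q,2),f,round(r.current_opening(),3))
    if np.linalg.norm(f)>60: break
else:
    r.set_gripper(.5); r.move_linear([*BC,.36],vel=.2)
    d,W,T=wrist("w6")
    print(rect(W,.122,.15,BC,.2)[:3],rect(W,.1,.12,BC,.2)[:3])
print(r.current_t())
```

```text
[-0.4 -0.9 -0.2]
0.12836062964918107 [-1.3  1.1  5.8]
1.6 [2.5 2.7 2.2] 0.129
1.48 [3.4 3.1 4.1] 0.127
1.36 [2.  2.1 5.5] 0.13
1.24 [1.6 3.4 7.2] 0.127
1.12 [0.5 3.7 9. ] 0.124
1.0 [-0.6  2.6 10.4] 0.126
0.88 [-3.3  4.1 10.3] 0.128
0.76 [-5.   3.2 11.2] 0.124
0.64 [-7.4  2.6 11.3] 0.126
0.52 [-7.3  3.8  8.6] 0.123
0.4 [-7.1  3.3  3.6] 0.127
0.28 [-5.4  4.9  2.1] 0.129
0.16 [-4.4  4.3 -0.3] 0.126
0.03 [-3.2  5.9 -2.2] 0.126
0.0 [-3.5  5.   2.3] 0.131
(690, np.float64(0.1364), ((471.5265808105469, 47.74502944946289), (11.421743392944336, 59.343143463134766), 88.19017028808594)) (5967, np.float64(0.1088), ((471.614501953125, 47.911277770996094), (276.0753173828125, 129.9609832763672), 88.03190612792969))
40.0167
```

Run:
```python
from h import *
from cell import r
c=(.480,.425)
r.move_to([*c,.24],quat(BY)); r.set_gripper(.8,30)
d,W,T=wrist("w7"); m=circ(W,c,.05); print(m,circ(W,c,.056,band=.003),circ(W,c,.044,band=.003))
c=np.array(m[0])/1000; assert np.hypot(*(c-[.480,.425]))<.006
pick(c,.030,.8)
place(box(-.003,.066),.030+.085-.0005,.72,zs=.28,up=.30)
d,W,T=wrist("w8"); c=box(-.003,.066); print(c,circ(W,c,.085+.05))
```

```text
(array([480.7, 427.1]), 19.6, 661, np.float64(53.9)) (array([480.7, 427. ]), 18.6, 955, np.float64(57.3)) (array([480.6, 427.3]), 19.8, 121, np.float64(43.2))
down [-0.7 -0.2  0.7]
grip 0.461 [-0.6 -0.5  5.6]
up 0.465 [-1.   0.7 -1.8]
touch z 0.1135 plan 0.1145 [-6.9 -1.  22.8]
t 51.1667
[0.4712453  0.11406384] (array([470.7, 114.2]), 19.4, 788, np.float64(139.1))
```

View pics/w8.png

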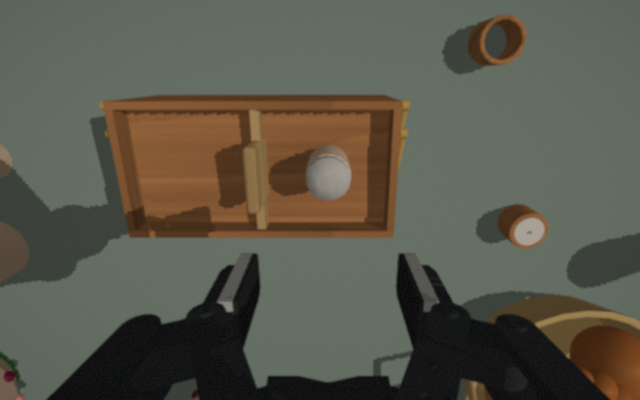

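The salt stands upright at (328,175), in the bay on the robot's left (+y) of the handle at (258,175). The ring is at (498,40) and its hole is open. Now the ring.

Run:
```python
from h import *
from cell import r
c=(.360,.2955)
r.move_to([*c,.22],quat(BY)); r.set_gripper(.85,30)
d,W,T=wrist("w9"); m=circ(W,c,.034); print(m)
c=np.array(m[0])/1000; assert np.hypot(*(c-[.360,.2955]))<.006
pick(c,.027,.85,N=25,up=.28)
place(box(-.003,-.066),.027+.085-.0005,.8,zs=.28,up=.36)
d,W,T=wrist("w10"); 
for n,c,h in (("ring",box(-.003,-.066),.085+.034),("salt",box(-.003,.066),.135)): print(n,c,circ(W,c,h))
```

```text
(array([359.4, 295.7]), 24.0, 930, np.float64(34.6))
down [-0.1 -0.   0.5]
grip 0.543 [-0.2 -0.6  6.2]
up 0.541 [ 0.3 -0.3  0.7]
touch z 0.1105 plan 0.1115 [-4.7  0.2 20.4]
t 62.3167
ring [ 0.46675817 -0.01785988] (array([466.8, -18.1]), 23.9, 686, np.float64(119.5))
salt [0.4712453  0.11406384] (array([471.3, 113.6]), 19.9, 630, np.float64(138.7))
```

View pics/w10.png

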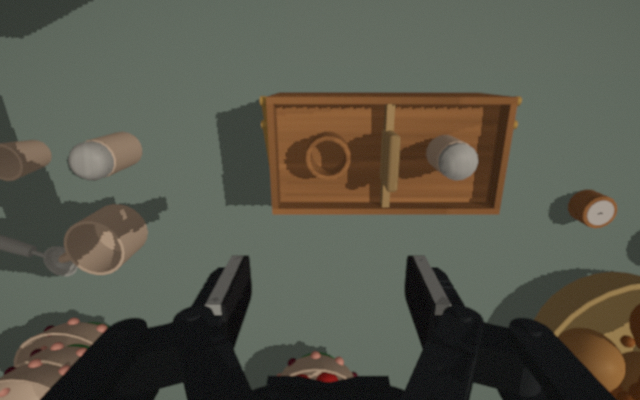

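The ring lies flat at (328,157) and the salt stands at (455,160), with the tray down. I'll withdraw the arm, check the look-alikes and hand in.

Run:
```python
from h import *
from cell import r,optics
r.set_joints([1.194,.351,1.652,0,1.139,-.085]); r.sleep(.5)
d=optics.get_image("top"); W=cloud(d)
for n,c,h in (("tea",(.5738,.354),.034),("sugar",(.4719,-.2996),.085),("tumb",(.474,-.4253),.056),("ring",box(-.003,-.066),.119),("salt",box(-.003,.066),.137)): print(n,circ(W,c,h))
print(rect(W,.1,.117,BC,.16)[:3],r.current_contact_force(),r.current_t())
r.hand_in()
```

```text
tea (array([573.4, 354.2]), 24.1, 212, np.float64(36.1))
sugar (array([ 471.5, -299.8]), 23.3, 172, np.float64(87.9))
tumb (array([ 473.8, -424.8]), 23.8, 92, np.float64(55.8))
ring (array([468.3, -19.9]), 24.4, 118, np.float64(119.6))
salt (array([471.4, 112.6]), 19.5, 119, np.float64(141.2))
(1152, np.float64(0.1093), ((472.9525451660156, 46.83415222167969), (273.494140625, 132.1973876953125), 87.9932861328125)) [ 0.37828105  0.90955957 -0.08666304] 65.1833
the job is handed in; nothing more can be done
```

The egg set is packed and the job was handed in at about 65 s of the 134 s limit; the hand-in gives no verdict.

I swung the tray up and back and set an egg cup gently in each lower bay. Then I swung the tray down, stood the salt shaker left of the handle and laid the napkin ring flat on the right.

**Last checks:**
- **Egg cups:** both stood upright on the box floor, within 1 mm of where I aimed. I last saw them just before the tray was lowered; it covers them now.
- **Tray:** it is fully down, with its rim at 109 mm against 108 mm nominal.
- **Salt and ring:** they were on target to within about 2.5 mm from both cameras, with heights matching an upright shaker and a flat ring.
- **Look-alikes:** the tumbler, sugar shaker and tealight holder moved less than 1 mm, which is within measurement noise.
- **Robot:** the arm is back at its start pose, touching nothing.

The cups, shaker and ring each pressed down with about 15–23 N as they were set down, more than needed but well within the limits. No check failed or disagreed.

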